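Stow the marker in its sprung clip, then thread the ruler out of the desk box

TASK

A marker has been left lying across the opening of the wooden desk box: press it down past the sprung jaw of the clip stand until it sits fully home in both forks, roughly centred, with the jaw closed over it, and let go of it. Then take hold of the ruler inside the box, tilt it so that it passes through the opening, which is shorter than the ruler, and finish while holding it still in the gripper, every part of it at least 5 cm higher than the top of the box, with the marker still in its clip. Leave the other things on the desk where they are.

Things in the scene. Friction and masses are not known exactly. Their poses are not given: they have to be found in the camera images.
- desk_box: Fixed pale wooden box, 306 long (its x) by 145 (y) by 55 mm high, origin at the centre of its underside. Floor 6 mm thick; inside 290 by 133 mm; its top is a 6 mm board (underside at 49 mm) with a rectangular opening in its middle, 170 along x by 119 mm along y. An eraser lies on the top board near one end.
- opening (a point): Centre of the box's opening, level with the top of the box, 55 mm above the desk; axes as the box.
- ruler: Aluminium ruler lying flat on the box's floor, along the box, both ends hidden under the top board. Blade 210 long (x) by 34 (y) by 5 mm thick; on its middle a grey finger ridge to grip by, 80 long (x), 12 wide (y), rising from 5 to 25 mm above the underside. Origin at the centre of its underside, z up. 0.08 to 0.15 kg, balanced at mid length.
- ruler_end_a (a point): Middle of the ruler's +x end edge, at the underside, 105 mm from its centre.
- ruler_end_b (a point): Middle of the ruler's -x end edge, at the underside, 105 mm from its centre.
- marker: Round marker pen, 14 mm diameter, 150 mm long along its x, white with a black cap at +x (either end may go either way round in the clip); it lies across the top of the box over the opening and can roll. Origin at mid length on the underside as it starts. About 35 g.
- marker_mid (a point): Centre of the marker: mid length, on its axis.
- clip_stand: Fixed stand: white base 150 (x) by 70 (y) by 12 mm high, origin at the centre of its underside. Two steel forks, 12 mm thick, at x = -45 and +45 mm; the 78 mm between them is free for the fingers (only the jaw's hinge bar, at y = 16 mm, rises there to 21 mm). Each is a 16.5 mm wide seat with a tall flared prong on the -y side (top at 77 mm) and a short one on the +y side.
- clip_seat (a point): Where the marker's centre lies when fully home, 50 mm above the desk, midway between the forks; the marker then lies along this point's x, level. It goes in straight from above: pushed down, it wedges the jaw aside to +y with about 2 to 8 N, and the jaw springs back over it.
- jaw (a joint): Angle of the dark sprung jaw on the stand's +y side, with a hooked arm at each fork, whose slanted noses (57 to 82 mm above the desk) overhang the seats: 0 closed (held there by its spring), about 0.08 rad as the marker passes, at most 0.6 rad.
- mug: Terracotta mug, 76 mm wide, 85 mm high, at the back of the desk; origin at the centre of its underside. Leave alone.
- eraser: White eraser, 45 by 22 by 12 mm, lying on the top board of the box near one end; origin at the centre of its underside. Leave it there.
- sharpener: Small metal pencil sharpener, 26 by 17 by 14 mm, close to the robot; origin at the centre of its underside. Leave alone.
- stapler: Black stapler, 130 mm long, at the back; origin under its centre. Leave alone.
- notepad: Block of paper notes, 76 by 76 by 20 mm, at the back; origin at the centre of its underside. Leave alone.
- tape: Roll of clear tape, 48 mm across, 18 mm high, at the back; origin at the centre of its underside. Leave alone.
Mind the look-alikes: they are no part of the job. There is more than one size of the clip_stand; the one meant has the size given above. There is more than one size of the marker; the job needs the smaller.

How it is judged:
On the way:
1. the marker sits fully home in both forks of the clip, the jaw closed over it, and is released (x of marker_mid in the frame of clip_seat between -0.02 and 0.02 m and y of marker_mid in the frame of clip_seat between -0.004 and 0.004 m and z of marker_mid in the frame of clip_seat between -0.004 and 0.0035 m and angle between the x axis of marker and the x axis of clip_stand, either way round below 0.06 rad and value of joint jaw below 0.05 rad and contact force between marker and the fingers below 0.05 N), for 0.2 s.
At the end, for the whole second after the job is handed in: Ruler held still in the fingers (over 1 N, under 30 mm/s), both ends 40 mm or more above the box top, touching neither box nor stand; marker untouched in the clip, centre within 20 mm along, 4 mm across, 3.5 mm high of the seat, 0.06 rad of its line, jaw below 0.05 rad (all of step 1 and height (world z) of each of ruler_end_a, ruler_end_b above 0.095 m and contact force between ruler and the fingers above 1 N and contact force between ruler and desk_box below 0.05 N and contact force between ruler and clip_stand below 0.05 N and linear speed of ruler below 0.03 m/s); the arm keeps its last pose, push and grip.
It fails at once if the mug, eraser, sharpener, stapler, notepad or tape is moved more than 2.5 cm (distance of any of mug, eraser, sharpener, stapler, notepad, tape from where it was at the start of the episode above 0.025 m).
It also fails if it takes over 61 s, if anything falls off the work surface, if the arm or the gripper's body presses on something with over 40 N, if the wrist force passes 120 N, or if a joint passes its speed limit or range.

ROBOT

A 6-joint arm with a two-finger parallel gripper is mounted at the origin on the work surface. World frame = base frame: x ahead of the robot, y to its left, z up, the work surface at z = 0. Lengths are in m, angles in rad, forces in N, time in s.
With the tool pointing down it reaches from about 0.25 to 0.725 m from the base axis. Payload 4 kg.
Tool frame: the origin (TCP) lies on the centre line of the jaws, within the pads' length; the fingertips stand 17 mm ahead of it and the grasp point (between the pads) lies 2 mm behind it; z points along the fingers, y is the line along which they close (so a half turn about z gives the same grasp; the last joint's range is limited). The gripper opens to 85 mm and grips with 20 to 120 N. Pads are 22 mm wide; open, the fingers measure 114 mm over their backs; the gripper's body (76 mm by 85 mm) begins 54 mm behind the grasp point. The pads swing forward as they close: fully open they stand 13 mm farther back than shut.
Start: joints at [1.198, 0.241, 0.005, 1.335, 0, 1.571], TCP at [0.182, 0.466, 0.248] pointing down, gripper open.
Joint ranges: [-2.72, 2.72], [-1.05, 1.87], [-1.09, 1.28], [-1.99, 2.15], [-1.42, 1.44], [-3.14, 3.14]. Speed limits (rad/s): [2.79, 2.79, 3.14, 3.14, 3.14, 3.14].

INTERFACE

Orientations are given as a unit quaternion [x, y, z, w].
In Python, from workcell import get_obs, imaging, order gives the robot as it stands.
- The arm moves only by the tool apply_moves, never from a script. Its argument "targets" is a list that holds one entry, the list of rows, each a list of 5 numbers: the shift along the world's x, y, z in units of 40 mm (1.0 is 40 mm), then the turn about the world's z in degrees, then the gripper command: -1 is shut, 1 is fully open, values between are in proportion. In form: [[[dx, dy, dz, turn, fingers], ...]]. A call has 1 to 8 rows; each row shifts and turns the commanded pose from where the row before left it; what a row does not reach is not made up. A row lasts 1/12 s, in which the tool goes at most 41.7 mm and 7.16 degrees, less where a joint would pass 70% of its speed; a pose out of reach is approached as far as the arm can. A call is refused whole if a number of a shift passes 1 or a number of a turn 7.16, either way. A call with a gripper value outside its range is refused whole. The fingers move at their own pace and stop on an object; the grip force is fixed at half the most. Time passes only in rows, so rows that do not move let the fingers close. It gives the time, the measured TCP pose, the force, the opening and the grip force at its end, in the units of the state.
- get_obs(): the state, without advancing time (a new reading comes with each control period).
- imaging.camera(name): name is "side" or "top"; returns (picture, depth): 480x640x3 uint8, blue, green, red; 480x640 float32, m along the optical axis (not along the pixel's ray), 0 where there is no reading.
- imaging.get_calibration(name): a dict with "camera_matrix" (3x3 intrinsics, pixels), "eye" and "rotation" of the camera in the world. Camera axes: x right, y down, z forward; pixel columns grow to the right and rows downward; lengths in m; the calibration is good to about 2 mm. A picture is of the moment at which its call begins. get_calibration takes no time and is no camera call.
- order.job_done(): hands the job in; it is judged then, once.
The state is a dict: "clock": time; "joint_pos": joint angles; "joint_vel": joint speeds; "tau": joint torques, N m; "eef_pos": TCP position; "tool_rot": TCP orientation; "ft_force": force on the tool from outside, world axes, zero at the start; "ft_torque": the same for the moment, N m; "grip_width": finger opening in m; "grasp_force": force on a finger pad.
Only numpy, scipy, OpenCV 4.12 (cv2) and the standard library are available. Lean on these libraries where they do the work, as an engineer would, in place of code of your own. Each camera call takes 0.05 s, during which the arm holds its last target. There are 200 camera calls.

## Working session

There is one attempt and no reset: what is moved stays moved. The work goes in short steps, Python scripts to look and compute and a tool call to move; the robot and the scene stay as the last step left them, time stands still between calls to the robot, and variables do not carry over. Pictures are saved under pics/ and viewed, at most 13 in all, crops included, and the job is handed in when it is done.

Besides the shell and the picture viewer there is one more tool, called as name([rows], argument=value, ...), one row to a line, values as JSON. apply_moves: Moves the arm, as the interface text tells. Its arguments: {"type":"object","properties":{"targets":{"type":"array","items":{"type":"array","items":{"type":"array","items":{"type":"number"}}}}},"required":["targets"]}

```bash
mkdir -p pics; cat > h.py <<'E'
from workcell import get_obs, imaging, order
import numpy as np, cv2
def cap(n):
    p,d=imaging.camera(n); c=imaging.get_calibration(n); np.savez(f'{n}.npz',p=p,d=d); return p,d,c
def world(d,c):
    K=np.array(c['camera_matrix']);R=np.array(c['rotation']);e=np.array(c['eye'])
    v,u=np.mgrid[:480,:640]
    P=np.stack([(u-K[0,2])/K[0,0]*d,(v-K[1,2])/K[1,1]*d,d],-1)
    return P@R.T+e
E
python3 - <<'E'
from h import *
for n in('top','side'):
    p,d,c=cap(n);cv2.imwrite(f'pics/{n}0.png',p);print(c)
print(get_obs())
E
```

```text
{'camera_matrix': array([[519.12067306,   0.        , 314.00018908],
       [  0.        , 519.12067306, 247.45374105],
       [  0.        ,   0.        ,   1.        ]]), 'eye': array([ 0.42573514, -0.00722836,  1.03400371]), 'rotation': array([ 0.70958226, -0.70263608,  0.04613854, -0.02582211])}
{'camera_matrix': array([[433.10663231,   0.        , 316.06314883],
       [  0.        , 433.10663231, 237.80616376],
       [  0.        ,   0.        ,   1.        ]]), 'eye': array([0.4762152 , 0.70395762, 0.65234718]), 'rotation': array([-0.02002895,  0.89546918, -0.44454555,  0.01063211])}
{'clock': 0.1, 'joint_pos': array([ 1.19797621e+00,  2.41367462e-01,  3.88948189e-03,  1.33519958e+00,
       -3.70691131e-05,  1.57078514e+00]), 'joint_vel': array([-0.00081264, -0.00250678,  0.00268322, -0.00058697,  0.00149749,
        0.00233204]), 'tau': array([-3.06597522e-04, -3.73137546e+01,  2.53010005e+01,  1.08716244e-02,
        1.96086194e-05, -4.40482722e-06]), 'eef_pos': array([0.1819425 , 0.46516475, 0.2474987 ]), 'tool_rot': array([ 1.85326750e-01,  9.82676504e-01, -9.27753909e-04, -1.56118131e-04]), 'ft_force': array([-0.31585625, -1.06375652, -0.15651356]), 'ft_torque': array([-0.04009515,  0.01689364,  0.00094518]), 'grasp_force': 0.0, 'grip_width': 0.0855828675425655}
```

View pics/top0.png

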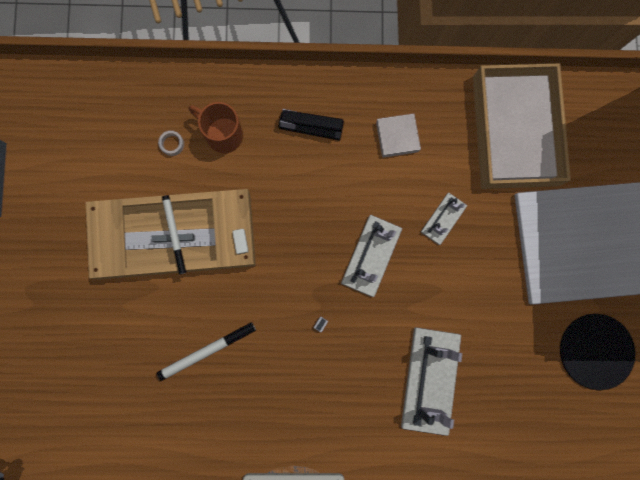

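View pics/side0.png

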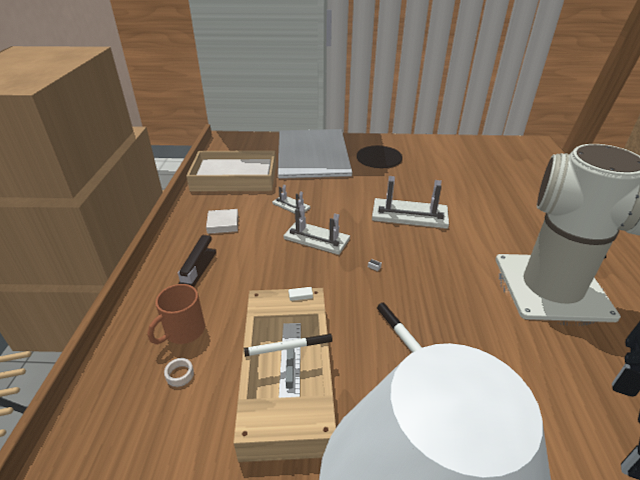

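The top view (image up = +x, left = +y) shows these candidates:
- **Stands:** (372,256), (444,219) and (432,382), which look medium, small and large.
- **Markers:** (174,235) on the box and (205,352) on the desk, which is longer.

My choice is the stand at (372,256) and the marker at (174,235). I'll check the sizes in one crop.

```bash
cat >> h.py <<'E'
from scipy.spatial.transform import Rotation as Ro
_w=world
def world(d,c):
    c=dict(c); c['rotation']=Ro.from_quat(c['rotation']).as_matrix(); return _w(d,c)
def project(P,c):
    R=Ro.from_quat(c['rotation']).as_matrix();q=(np.atleast_2d(P)-c['eye'])@R;K=c['camera_matrix']
    return q[:,:2]/q[:,2:]*K[0,0]+K[:2,2]
def at(px,z,c):
    K=c['camera_matrix'];R=Ro.from_quat(c['rotation']).as_matrix()
    r=R@np.array([(px[0]-K[0,2])/K[0,0],(px[1]-K[1,2])/K[1,1],1]);return c['eye']+r*(z-c['eye'][2])/r[2]
E
python3 - <<'E'
from h import *
f=np.load('top.npz');p,d=f['p'],f['d'];c=imaging.get_calibration('top')
W=world(d,c)
print('desk z',W[300:310,300:310,2].mean(), 'bad',(d==0).sum())
def rect(x0,x1,y0,y1,zlo,zhi,name):
    s=np.zeros(d.shape,bool);s[y0:y1,x0:x1]=1
    m=s&(W[...,2]>zlo)&(W[...,2]<zhi)
    r=cv2.minAreaRect(W[m][:,:2].astype(np.float32));print(name,m.sum(),r,W[m].mean(0).round(4))
rect(335,408,208,302,.006,.02,'standM');rect(415,470,190,250,.004,.02,'standS');rect(395,470,320,440,.006,.03,'standL')
rect(80,260,185,285,.048,.06,'boxtop')
rect(155,192,190,278,.064,.08,'marker')
rect(150,260,315,385,.008,.03,'bigmarker')
rect(126,214,222,256,.004,.018,'ruler');rect(126,214,222,256,.022,.04,'ridge')
rect(335,408,208,302,.07,.09,'high M')
rect(335,408,208,302,.03,.07,'mid M')
a=cv2.resize(p[185:285,80:260],None,fx=3,fy=3,interpolation=2)
b=cv2.resize(p[205:305,335:415],None,fx=3,fy=3,interpolation=2)
b2=cv2.resize(b,None,fx=1,fy=1)
cv2.imwrite('pics/c1.png',np.hstack([a,b]))
E
```

```text
desk z 0.00920120780903021 bad 1256
standM 2178 ((0.5149504542350769, -0.1552920639514923), (0.07749626040458679, 0.1498987227678299), 67.40858459472656) [ 0.5147 -0.1505  0.0116]
standS 901 ((0.5904591679573059, -0.2978935241699219), (0.10408186912536621, 0.11852730810642242), 71.46328735351562) [ 0.5921 -0.2965  0.0082]
standL 4144 ((0.2727266848087311, -0.2670833468437195), (0.09218733757734299, 0.19525176286697388), 81.63166046142578) [ 0.2749 -0.2635  0.0158]
boxtop 6513 ((0.5482334494590759, 0.23849117755889893), (0.15169313549995422, 0.3079131245613098), 5.32904052734375) [0.551  0.2461 0.054 ]
marker 518 ((0.5475621223449707, 0.22701674699783325), (0.15025022625923157, 0.014272794127464294), 14.06617259979248) [0.545  0.2266 0.0672]
bigmarker 1070 ((0.32733047008514404, 0.16940943896770477), (0.01941901259124279, 0.20428426563739777), 28.2482852935791) [0.3271 0.1696 0.0159]
ruler 2094 ((0.5455804467201233, 0.2498634159564972), (0.0663636177778244, 0.17352092266082764), 0.6963858008384705) [0.5454 0.2505 0.0082]
ridge 229 ((0.5450835227966309, 0.23820936679840088), (0.012401565909385681, 0.08052798360586166), 2.6479625701904297) [0.545  0.2393 0.0295]
high M 119 ((0.5160402059555054, -0.1525762975215912), (0.03568200021982193, 0.10204008221626282), 67.43110656738281) [ 0.5163 -0.154   0.0766]
mid M 212 ((0.5158987045288086, -0.15255756676197052), (0.03652637079358101, 0.10226734727621078), 67.68097686767578) [ 0.5176 -0.153   0.049 ]
```

View pics/c1.png

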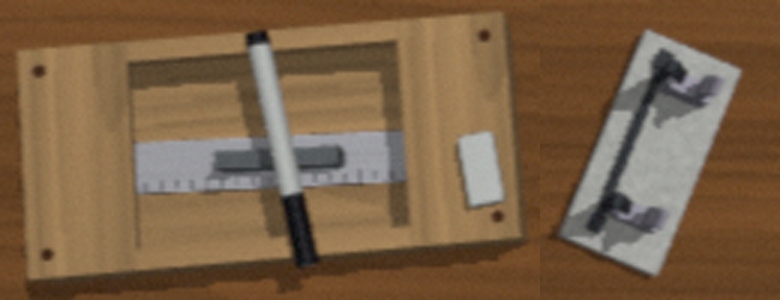

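The crop confirms it. The marker on the box measures 150x14 mm (the other is 204 mm), and the stand at (372,256) measures 150 mm long. Next I'll move above the marker and refine the stand pose.

apply_moves([
  [[0.76,-0.5,-0.1,2.95,0],[0.76,-0.5,-0.1,2.95,0],[0.76,-0.5,-0.1,2.95,0],[0.76,-0.5,-0.1,2.95,0],[0.76,-0.5,-0.1,2.95,0],[0.76,-0.5,-0.1,2.95,0],[0.76,-0.5,-0.1,2.95,0],[0.76,-0.5,-0.1,2.95,0]],
])

```text
clock: 0.77
eef_pos: [0.4263, 0.3042, 0.2157]
tool_rot: [-0.021, 1.0, -0.0, -0.0]
ft_force: [0.8, 1.4, 0.2]
grip_width: 0.0426
grasp_force: 0.0
```

apply_moves([
  [[0.76,-0.5,-0.3,2.95,0],[0.76,-0.5,-0.3,2.95,0],[0.76,-0.5,-0.3,2.95,0],[0.76,-0.5,-0.3,2.95,0],[0,0,0,0,0],[0,0,0,0,0]],
])

```text
clock: 1.27
eef_pos: [0.5472, 0.2238, 0.1661]
tool_rot: [-0.12, 0.993, -0.0, -0.002]
ft_force: [-0.8, -0.3, 0.6]
grip_width: 0.0427
grasp_force: 0.0
```

```bash
python3 - <<'E'
from h import *
p,d,c=cap('side');o=get_obs();print(o['clock'],o['eef_pos'],Ro.from_quat(o['tool_rot']).as_matrix()[:,1],o['joint_pos'],o['ft_force'],o['grip_width'])
f=np.load('top.npz');pt,dt=f['p'],f['d'];ct=imaging.get_calibration('top')
g=pt.astype(int);s=np.zeros(dt.shape,bool);s[208:302,335:408]=1
m=(s&(g[...,0]>95)).astype(np.uint8)  # blue channel: white base vs wood
m=cv2.morphologyEx(m,cv2.MORPH_CLOSE,np.ones((15,15)));n,l,st,_=cv2.connectedComponentsWithStats(m)
k=1+st[1:,4].argmax();q=np.argwhere(l==k)[:,::-1]
P=np.array([at(x,.012,ct)[:2] for x in q],np.float32);print('base top',cv2.minAreaRect(P))
C,a=np.array([.515,-.1553]),np.radians(-22.6)
for n,W in(('top',world(dt,ct)),('side',world(d,c))):
    X=W-[C[0],C[1],0];u=X[...,0]*np.cos(a)+X[...,1]*np.sin(a);v=-X[...,0]*np.sin(a)+X[...,1]*np.cos(a)
    for lo,hi in((.025,.06),(.06,.072),(.072,.09)):
        for su in(-1,1):
            mm=(abs(u-su*.045)<.02)&(abs(v)<.045)&(W[...,2]>lo)&(W[...,2]<hi)
            if mm.sum()>2: print(n,lo,su,mm.sum(),'u',np.percentile(u[mm],[2,50,98]).round(4),'v',np.percentile(v[mm],[2,25,50,75,98]).round(4))
# orthorectified views at 12mm and 77mm from top, 0.4mm/px... and side crop
def ortho(img,c,z):
    yy,xx=np.mgrid[-50:50:.4,-90:90:.4]/1000
    Q=np.stack([C[0]+xx*np.cos(a)+yy*np.sin(a),C[1]+xx*np.sin(a)-yy*np.cos(a),0*xx+z],-1)
    Q[...,0]=C[0]+xx*np.cos(a)+yy*np.sin(a)
    uv=project(Q.reshape(-1,3),c).reshape(*xx.shape,2).astype(np.float32)
    return cv2.remap(img,uv[...,0],uv[...,1],2)
A=np.vstack([ortho(pt,ct,.012),ortho(pt,ct,.077)])
B=cv2.resize(p[320-130:260,270:360],None,fx=4,fy=4,interpolation=2)[:500,:350]
B=cv2.copyMakeBorder(B,0,500-B.shape[0],0,350-B.shape[1],0)
cv2.imwrite('pics/c2.png',np.hstack([A,B]));print(A.shape)
E
```

```text
1.3167 [0.54654704 0.2248879  0.16709247] [-2.40656554e-01  9.70610333e-01  7.17318998e-05] [3.90121753e-01 4.65843504e-01 1.16520352e-01 1.22423614e+00
 4.81845924e-04 1.47078758e-01] [-0.50076951  0.52037122  0.6391136 ] 0.042661175360081585
base top ((0.5164888501167297, -0.15072983503341675), (0.07009761035442352, 0.149478480219841), 67.36380767822266)
top 0.025 -1 78 u [-0.0512 -0.0485 -0.0393] v [-0.0146 -0.004   0.0009  0.0085  0.0208]
top 0.025 1 100 u [0.0386 0.0413 0.0503] v [-0.0151 -0.0036  0.0028  0.0124  0.0208]
top 0.06 -1 33 u [-0.051 -0.045 -0.04 ] v [-0.0085 -0.0055  0.0073  0.0106  0.0205]
top 0.06 1 33 u [0.0388 0.0432 0.0507] v [-0.0087 -0.0064 -0.0044  0.01    0.0192]
top 0.072 -1 52 u [-0.0508 -0.0454 -0.0403] v [-0.0146 -0.0111 -0.0072  0.0157  0.0203]
top 0.072 1 53 u [0.0388 0.0441 0.0505] v [-0.0143 -0.0108 -0.007   0.0168  0.0205]
side 0.025 -1 121 u [-0.0544 -0.0516 -0.0444] v [-0.0147 -0.0036  0.0103  0.0197  0.0229]
side 0.06 -1 40 u [-0.0533 -0.0497 -0.0433] v [-0.0092 -0.0056  0.0106  0.0205  0.0233]
side 0.072 -1 46 u [-0.0535 -0.0485 -0.042 ] v [-0.0116 -0.0082  0.0152  0.0196  0.0226]
(500, 450, 3)
```

View pics/c2.png

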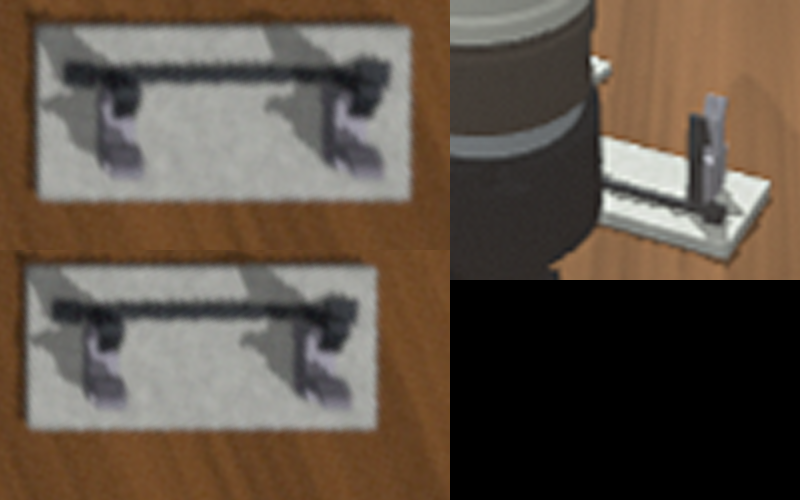

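The stand base is centred near (0.5166, -0.1503) with its long axis at -22.6°. The tall prongs are on its -y side and the jaw on the +y side, and the orthoview fork pixels are (118,130) and (350,130). Now I'll grip the marker.

apply_moves([
  [[0.02,0.05,-0.4,0,0],[0,0,-0.45,0,0],[0,0,-0.45,0,0],[0,0,-0.45,0,0],[0,0,-0.45,0,0],[0,0,-0.42,0,0],[0,0,0,0,0],[0,0,0,0,0]],
])

```text
clock: 1.98
eef_pos: [0.5461, 0.2285, 0.0634]
tool_rot: [-0.123, 0.992, -0.0, -0.001]
ft_force: [0.3, -1.2, 0.4]
grip_width: 0.0427
grasp_force: 0.0
```

apply_moves([
  [[0,0,0,0,-1],[0,0,0,0,-1],[0,0,0,0,-1],[0,0,0,0,-1],[0,0,0,0,-1],[0,0,0,0,-1]],
])

```text
clock: 2.48
eef_pos: [0.5487, 0.2285, 0.0654]
tool_rot: [-0.122, 0.992, 0.001, 0.001]
ft_force: [-1.3, 1.3, 6.4]
grip_width: 0.0117
grasp_force: 58.7
```

apply_moves([
  [[0,0,0.3,0,-1],[0,0,0.5,0,-1],[0,0,0.6,0,-1],[0,0,0.7,0,-1],[0,0,0.6,0,-1],[0,0,0,0,-1],[0,0,0,0,-1]],
])

```text
clock: 3.07
eef_pos: [0.549, 0.228, 0.1737]
tool_rot: [-0.122, 0.993, 0.001, 0.002]
ft_force: [0.1, -0.3, -0.6]
grip_width: 0.0115
grasp_force: 58.7
```

```bash
python3 - <<'E'
from h import *
p,d,c=cap('side');o=get_obs();print(o['clock'],o['eef_pos'],o['ft_force'],o['grip_width'])
pt,dt,ct=cap('top');t=o['eef_pos']
print(project(t,c),project(t,ct))
W=world(d,c)
m=(abs(W[...,0]-t[0])<.1)&(abs(W[...,1]-t[1])<.04)&(abs(W[...,2]-t[2])<.02)
Q=W[m];u=(Q[:,:2]-t[:2])@[.9706,.2407];
for s in np.arange(-.09,.09,.015):
    k=(u>s)&(u<s+.015)
    if k.sum()>3: print(round(s,3),k.sum(),np.percentile(Q[k,2],[5,95]).round(4))
W2=world(dt,ct);print('top u',[W2[(abs((W2[...,:2]-t[:2])@[.2407,-.9706])<.02)&(abs(W2[...,2]-t[2]-.004)<.012)].shape])
v,x=project(t,c)[0].astype(int)[::-1]
y0=max(0,v-75);x0=max(0,x-100);cv2.imwrite('pics/c3.png',cv2.resize(p[y0:y0+130,x0:x0+200],None,fx=4,fy=4,interpolation=2)[:600])
E
```

```text
3.1167 [0.54789163 0.22755237 0.17187393] [-0.43502416  1.26206144 -0.35132234] 0.011734141842364893
[[284.22246439 297.80122011]] [[158.33454393 225.3970463 ]]
-0.09 11 [0.1713 0.1781]
-0.075 88 [0.1686 0.1786]
-0.06 85 [0.1694 0.1786]
-0.045 90 [0.1688 0.1783]
-0.03 72 [0.1688 0.1788]
-0.015 80 [0.1597 0.1854]
0.0 103 [0.1613 0.1853]
0.015 89 [0.1681 0.1786]
0.03 90 [0.169  0.1783]
0.045 91 [0.1687 0.1783]
0.06 82 [0.1689 0.1786]
top u [(469, 3)]
```

View pics/c3.png

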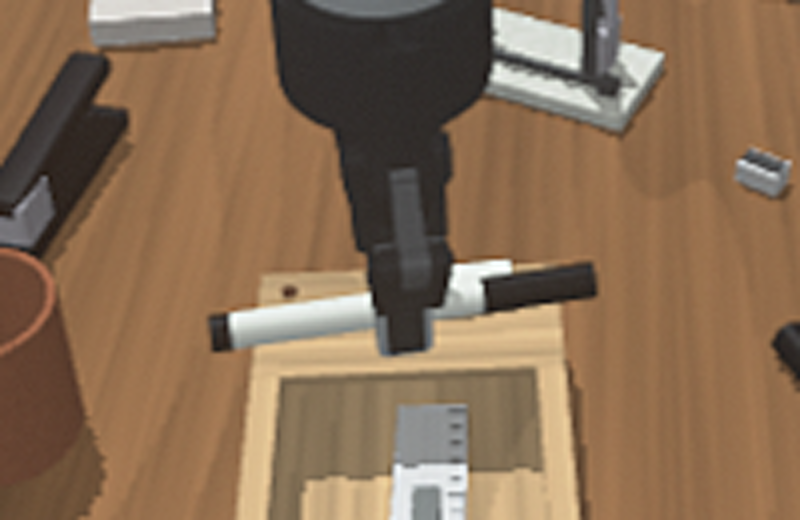

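apply_moves([
  [[-0.06,-0.79,0,-3.05,-1],[-0.06,-0.79,0,-3.05,-1],[-0.06,-0.79,0,-3.05,-1],[-0.06,-0.79,0,-3.05,-1],[-0.06,-0.79,0,-3.05,-1],[-0.06,-0.79,0,-3.05,-1],[-0.06,-0.79,0,-3.05,-1],[-0.06,-0.79,0,-3.05,-1]],
])

```text
clock: 3.83
eef_pos: [0.5269, -0.0266, 0.1697]
tool_rot: [0.092, 0.996, -0.0, -0.002]
ft_force: [0.0, 0.4, -0.3]
grip_width: 0.0116
grasp_force: 58.7
```

apply_moves([
  [[-0.06,-0.79,0,-3.05,-1],[-0.06,-0.79,0,-3.05,-1],[-0.06,-0.79,-0.5,-3.05,-1],[-0.06,-0.78,-0.5,-3.05,-1],[0,0,-0.5,0,-1],[0,0,0,0,-1],[0,0,0,0,-1]],
])

```text
clock: 4.42
eef_pos: [0.5167, -0.1508, 0.1092]
tool_rot: [0.196, 0.981, 0.0, -0.003]
ft_force: [-0.1, 0.1, 1.1]
grip_width: 0.0119
grasp_force: 58.7
```

```bash
python3 - <<'E'
from h import *
p,d,c=cap('side');o=get_obs();R=Ro.from_quat(o['tool_rot']).as_matrix();t=o['eef_pos'];print(o['clock'],t,np.degrees(np.arctan2(*R[1::-1,1])),R[2].round(4),o['joint_pos'].round(2))
pt,dt,ct=cap('top')
C,a=np.array([.5166,-.1503]),np.radians(-22.6)
e=np.array([[np.cos(a),np.sin(a)],[-np.sin(a),np.cos(a)]])
print('tcp in stand',e@(t[:2]-C))
for n,dd,cc in(('top',dt,ct),('side',d,c)):
    W=world(dd,cc);U=(W[...,:2]-C)@e.T
    def pr(nm,m):
        if m.sum()>3:print(n,nm,m.sum(),'u',np.percentile(U[m][:,0],[2,50,98]).round(4),'v',np.percentile(U[m][:,1],[2,50,98]).round(4),'z',np.percentile(W[m][:,2],[2,98]).round(4))
    b=(abs(U[...,1])<.03)
    mk=b&(abs(W[...,2]-t[2])<.012)
    pr('mk-',mk&(U[...,0]<-.03)&(U[...,0]>-.1));pr('mk+',mk&(U[...,0]>.03)&(U[...,0]<.1))
    for s in(-1,1):pr(f'fork{s}',b&(abs(U[...,0]-s*.045)<.02)&(W[...,2]>.055)&(W[...,2]<.088))
A=cv2.resize(pt[205:305,325:415],None,fx=4.4,fy=4.4,interpolation=2)
B=cv2.resize(p[175:265,260:360],None,fx=4,fy=4.88,interpolation=2)
h=min(A.shape[0],B.shape[0]);cv2.imwrite('pics/c4.png',np.hstack([A[:h],B[:h]]))
E
```

```text
4.4667 [ 0.51809707 -0.15055238  0.11071519] 67.4683787088734 [ 0.0029 -0.     -1.    ] [-0.28  0.42 -0.12  1.04  0.    0.11]
tcp in stand [0.0014791  0.00034232]
top mk- 200 u [-0.0741 -0.0528 -0.0312] v [-0.0075 -0.0004  0.0061] z [0.1054 0.1167]
top fork-1 75 u [-0.0504 -0.045  -0.0396] v [-0.0195  0.0043  0.0154] z [0.0598 0.085 ]
side mk- 130 u [-0.0778 -0.0561 -0.0319] v [-0.0035  0.0036  0.0074] z [0.102  0.1155]
side mk+ 99 u [0.0319 0.0507 0.0705] v [-0.0062  0.0031  0.007 ] z [0.1014 0.1144]
side fork-1 104 u [-0.0533 -0.049  -0.0423] v [-0.0168  0.006   0.0179] z [0.0556 0.0848]
side fork1 103 u [0.0368 0.0412 0.0483] v [-0.0167  0.0064  0.0175] z [0.0556 0.0844]
```

View pics/c4.png

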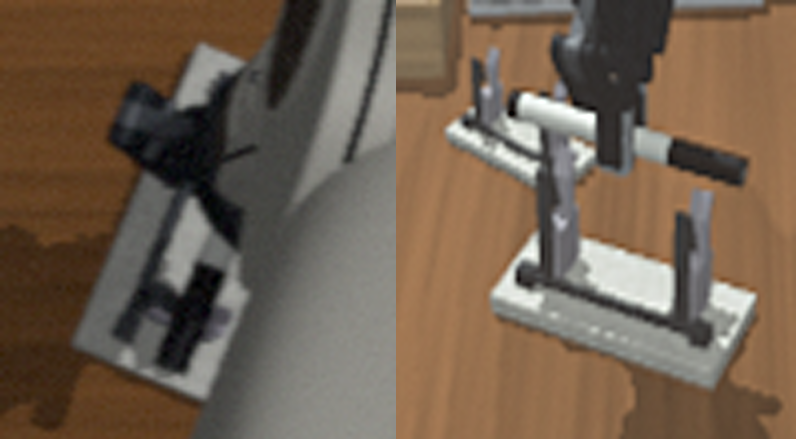

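apply_moves([
  [[0,0,-0.3,0,-1],[0,0,-0.3,0,-1],[0,0,-0.2,0,-1],[0,0,-0.1,0,-1],[0,0,-0.1,0,-1],[0,0,0,0,-1]],
])

```text
clock: 5.02
eef_pos: [0.5193, -0.1513, 0.0717]
tool_rot: [0.195, 0.981, -0.0, 0.0]
ft_force: [-0.4, -2.7, -0.3]
grip_width: 0.0119
grasp_force: 58.6
```

apply_moves([
  [[0,0,-0.1,0,-1],[0,0,-0.1,0,-1],[0,0,-0.1,0,-1],[0,0,-0.1,0,-1],[0,0,-0.1,0,-1],[0,0,0,0,-1],[0,0,0,0,-1]],
])

```text
clock: 5.6
eef_pos: [0.5189, -0.1509, 0.0532]
tool_rot: [0.196, 0.981, 0.0, 0.0]
ft_force: [-5.8, -0.3, 14.8]
grip_width: 0.0119
grasp_force: 60.6
```

apply_moves([
  [[0,0,-0.06,0,-1],[0,0,0,0,-1],[0,0,0,0,-1]],
])

```text
clock: 5.85
eef_pos: [0.5189, -0.1509, 0.0531]
tool_rot: [0.196, 0.981, 0.0, 0.001]
ft_force: [-10.2, 0.8, 29.4]
grip_width: 0.0117
grasp_force: 62.1
```

```bash
cat > look.py <<'E'
from h import *
import sys
p,d,c=cap('side');o=get_obs();t=o['eef_pos'];print(o['clock'],t,o['ft_force'],o['grip_width'])
C,a=np.array([.5166,-.1503]),np.radians(-22.6)
e=np.array([[np.cos(a),np.sin(a)],[-np.sin(a),np.cos(a)]])
print('tcp in stand',e@(t[:2]-C))
W=world(d,c);U=(W[...,:2]-C)@e.T
for nm,lo,hi in(('end-',-.076,-.056),('end+',.055,.07),('all',-.1,.1)):
    m=(abs(U[...,1])<.012)&(U[...,0]>lo)&(U[...,0]<hi)&(W[...,2]>.035)&(W[...,2]<.065)
    if m.sum()>3:print(nm,m.sum(),'u',np.percentile(U[m][:,0],[1,99]).round(4),'v',np.percentile(U[m][:,1],[5,50,95]).round(4),'z',np.percentile(W[m][:,2],[5,50,95]).round(4))
if len(sys.argv)>1: cv2.imwrite(sys.argv[1],cv2.resize(p[170:265,260:370],None,fx=5,fy=5,interpolation=2))
E
python3 look.py pics/c5.png
```

```text
5.9 [ 0.51894814 -0.15087875  0.05305625] [-10.64252197   0.62487246  29.03804061] 0.01184423372946125
tcp in stand [0.00239024 0.00036807]
end- 54 u [-0.0759 -0.0562] v [-0.0039  0.0045  0.0076] z [0.0483 0.0547 0.0584]
end+ 31 u [0.0561 0.07  ] v [-0.0015  0.0035  0.0065] z [0.0474 0.0541 0.0584]
all 316 u [-0.0759  0.0733] v [-0.0085  0.0044  0.0108] z [0.0396 0.0545 0.061 ]
```

View pics/c5.png

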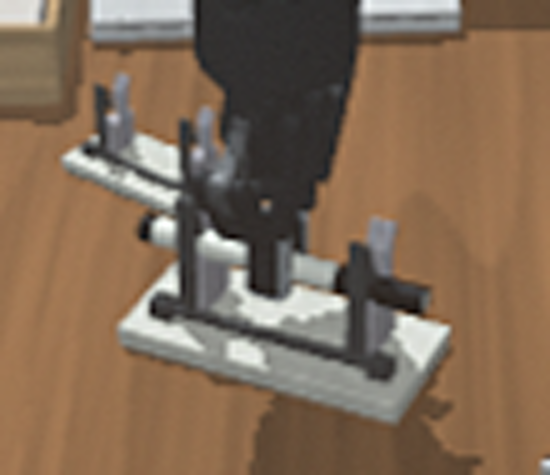

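apply_moves([
  [[0,0,0.08,0,-1],[0,0,0,0,-0.4],[0,0,0,0,-0.3],[0,0,0,0,-0.3],[0,0,0,0,-0.3],[0,0,0,0,-0.3]],
])

```text
clock: 6.4
eef_pos: [0.5186, -0.1509, 0.0515]
tool_rot: [0.196, 0.981, 0.0, -0.001]
ft_force: [-0.3, 0.2, 0.6]
grip_width: 0.0296
grasp_force: 0.0
```

apply_moves([
  [[0,0,0.2,0,-0.3],[0,0,0.4,0,-0.3],[0,0,0.6,0,-0.3],[0,0,0.7,0,-0.3],[0,0,0.7,0,-0.3],[0,0,0.4,0,-0.3],[0,0,0,0,-0.3]],
])

```text
clock: 6.98
eef_pos: [0.5216, -0.1519, 0.1772]
tool_rot: [0.196, 0.981, -0.0, 0.004]
ft_force: [0.2, 0.6, -1.2]
grip_width: 0.0297
grasp_force: 0.0
```

```bash
python3 look.py pics/c6.png; python3 - <<'E'
from h import *
f=np.load('top.npz') # hovering-over-stand picture: box clear of arm?
pt,dt,ct=cap('top');W=world(dt,ct)
s=np.zeros(dt.shape,bool);s[185:285,80:260]=1
def rect(m,n):
    print(n,m.sum(),cv2.minAreaRect(W[m][:,:2].astype(np.float32)))
z=W[...,2]
rect(s&(z>.049)&(z<.06),'box');
r=np.zeros_like(s);r[222:256,128:212]=1
rect(r&(z>.022)&(z<.04),'ridge')
print('ridge z',np.median(z[r&(z>.022)&(z<.04)]),'boxtop',np.median(z[s&(z>.049)&(z<.06)]))
g=pt[220:260,120:220].astype(int)
# opening: inside pixels lower than top
k=cv2.morphologyEx((s&(z<.04)&(z>-.02)).astype(np.uint8),cv2.MORPH_OPEN,np.ones((5,5)));n,l,st,ce=cv2.connectedComponentsWithStats(k)
print(st[:6],ce[:6])
E
```

```text
7.0333 [ 0.52052445 -0.1515718   0.17486908] [ 0.42284974  0.55927643 -0.62174544] 0.02993756569075374
tcp in stand [0.00411184 0.00033401]
end- 53 u [-0.0755 -0.0561] v [-0.0028  0.0044  0.0079] z [0.0469 0.0549 0.0588]
end+ 32 u [0.0552 0.0693] v [0.0003 0.0047 0.0076] z [0.0463 0.0545 0.0592]
all 355 u [-0.0753  0.0725] v [-0.0093  0.0044  0.0087] z [0.0432 0.0552 0.0599]
box 6583 ((0.5515091419219971, 0.23884716629981995), (0.14618471264839172, 0.30763643980026245), 5.489735126495361)
ridge 283 ((0.5455146431922913, 0.23840084671974182), (0.012535459361970425, 0.08037535101175308), 3.444791078567505)
ridge z 0.03011707990942747 boxtop 0.05400605981373907
[[     0      0    640    480 296320]
 [    80    185    126     62   1871]
 [   207    185     34      7    200]
 [    80    185    180    100   3287]
 [   124    199     93     69   5522]] [[324.99581871 239.64913944]
 [124.97808658 196.96044896]
 [222.255      187.495     ]
 [192.08427137 264.20383328]
 [169.86110105 233.08891706]]
```

View pics/c6.png

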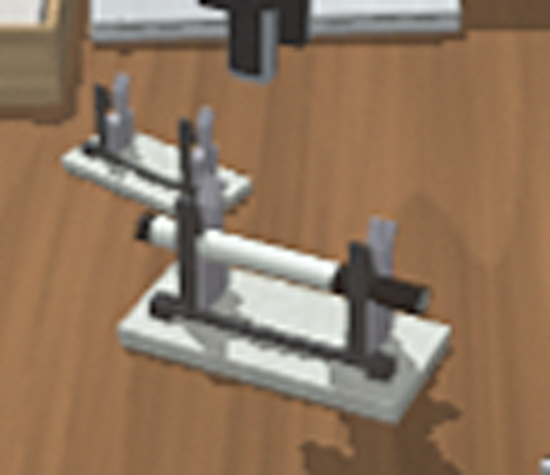

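The marker is home in both forks with the jaw closed, and its ends are at about (150,228) and (420,300) in the crop. Now the ruler: I'll grip the +y end of its ridge.

apply_moves([
  [[0.05,0.865,0,-5.37,-0.3],[0.05,0.865,0,-5.37,-0.3],[0.05,0.865,0,-5.37,-0.3],[0.05,0.865,0,-5.37,-0.3],[0.05,0.865,0,-5.37,-0.3],[0.05,0.865,0,-5.37,-0.3],[0.05,0.865,0,-5.37,-0.3],[0.05,0.865,0,-5.37,-0.3]],
])

```text
clock: 7.75
eef_pos: [0.5335, 0.1271, 0.1702]
tool_rot: [0.543, 0.84, -0.001, -0.001]
ft_force: [1.0, 0.6, 1.0]
grip_width: 0.0299
grasp_force: 0.0
```

apply_moves([
  [[0.05,0.865,0,-5.37,-0.3],[0.05,0.865,0,-5.37,-0.3],[0.05,0.865,-0.4,-5.37,-0.3],[0.05,0.865,-0.4,-5.37,-0.3],[0,0,-0.4,0,-0.3],[0,0,0,0,-0.3],[0,0,0,0,-0.3]],
])

```text
clock: 8.33
eef_pos: [0.5408, 0.2633, 0.1214]
tool_rot: [0.688, 0.726, -0.003, -0.001]
ft_force: [-0.3, -0.2, -0.8]
grip_width: 0.0301
grasp_force: 0.0
```

```bash
cat > look2.py <<'E'
from h import *
import sys
p,d,c=cap('side');o=get_obs();t=o['eef_pos'];R=Ro.from_quat(o['tool_rot']).as_matrix()
print(o['clock'],t,o['ft_force'],o['grip_width'],np.degrees(np.arctan2(R[1,1],R[0,1])),o['joint_pos'].round(2))
W=world(d,c);z=W[...,2]
m=(abs(W[...,0]-.548)<.04)&(abs(W[...,1]-.24)<.07)&(z>.024)&(z<.036)
if m.sum()>5:print('ridge side',m.sum(),cv2.minAreaRect(W[m][:,:2].astype(np.float32)),np.median(z[m]))
cv2.imwrite(sys.argv[1],cv2.resize(p[245:445,190:390],None,fx=3,fy=3,interpolation=2))
E
python3 look2.py pics/c7.png
```

```text
8.3833 [0.54192278 0.26310834 0.12300991] [ 0.54995432 -0.41660621  0.28089954] 0.030120999448743194 2.9922061496450305 [ 0.45  0.52  0.09  1.14 -0.    1.97]
ridge side 293 ((0.5436593294143677, 0.2404923439025879), (0.01197060476988554, 0.08158788084983826), 4.5951762199401855) 0.03169373197202163
```

View pics/c7.png

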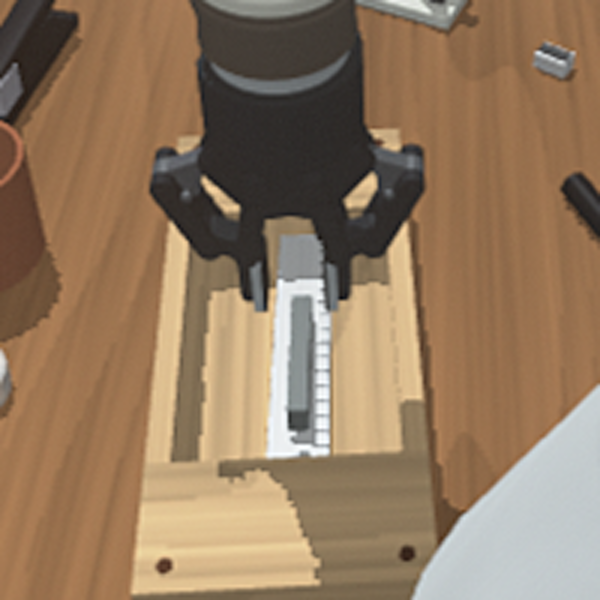

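apply_moves([
  [[0.03,0,-0.4,0,-0.3],[0,0,-0.5,0,-0.3],[0,0,-0.5,0,-0.3],[0,0,-0.4,0,-0.3],[0,0,-0.2,0,-0.3],[0,0,-0.18,0,-0.3],[0,0,0,0,-0.3],[0,0,0,0,-0.3]],
])

```text
clock: 9.05
eef_pos: [0.5447, 0.2638, 0.0379]
tool_rot: [0.689, 0.725, 0.0, 0.0]
ft_force: [-0.4, 0.1, 1.2]
grip_width: 0.0298
grasp_force: 0.0
```

apply_moves([
  [[0,0,0,0,-1],[0,0,0,0,-1],[0,0,0,0,-1],[0,0,0,0,-1],[0,0,0,0,-1]],
])

```text
clock: 9.47
eef_pos: [0.5451, 0.2644, 0.0387]
tool_rot: [0.688, 0.725, 0.001, 0.001]
ft_force: [-0.1, -0.7, 6.1]
grip_width: 0.0099
grasp_force: 61.7
```

apply_moves([
  [[0,0,0.15,0,-1],[0,0,0.15,0,-1],[0.02,-0.2,0,0,-1],[0.02,-0.2,0,0,-1],[0.02,-0.2,0,0,-1],[0.02,-0.2,0,0,-1],[0,0,0,0,-1],[0,0,0,0,-1]],
])

```text
clock: 10.13
eef_pos: [0.5472, 0.231, 0.0488]
tool_rot: [0.689, 0.725, -0.0, -0.0]
ft_force: [0.1, 0.0, -0.8]
grip_width: 0.0097
grasp_force: 60.7
```

apply_moves([
  [[0,0,0.15,0,-1],[0,0,0.15,0,-1],[0,0,0.15,0,-1],[0,0,0.15,0,-1],[0,0,0.1,0,-1],[0,0,0,0,-1]],
])

```text
clock: 10.63
eef_pos: [0.5477, 0.2325, 0.0781]
tool_rot: [0.688, 0.725, 0.001, 0.0]
ft_force: [1.2, 0.3, -3.1]
grip_width: 0.01
grasp_force: 60.4
```

```bash
python3 look2.py pics/c8.png
```

```text
10.6833 [0.54758215 0.23251592 0.0775286 ] [ 0.02997825  0.17991021 -2.30240627] 0.009823390373108587 3.0244059430192625 [ 0.4   0.55 -0.    1.02  0.    1.92]
```

View pics/c8.png

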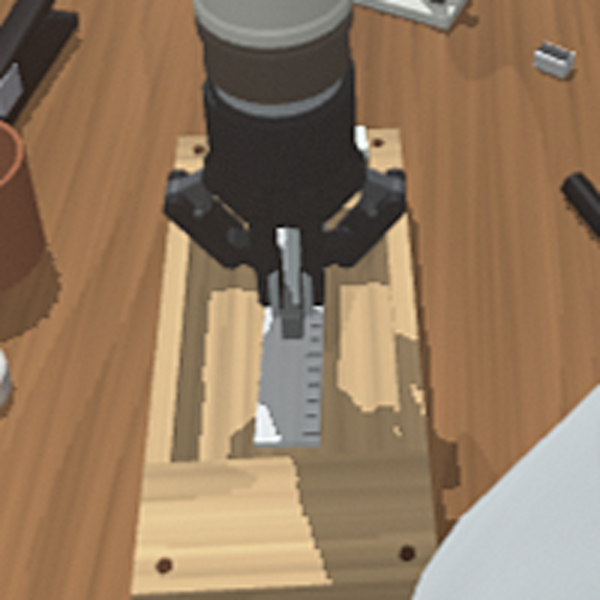

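The ruler is held, and its near end at (290,440) is clear of the opening edge at row 460. Next I'll lift so that the far end catches the underside of the board and tilts the ruler.

apply_moves([
  [[0,0,0.1,0,-1],[0,0,0.1,0,-1],[0,0,0.1,0,-1],[0,0,0.1,0,-1],[0,0,0,0,-1]],
])

```text
clock: 11.1
eef_pos: [0.5465, 0.2316, 0.0931]
tool_rot: [0.689, 0.725, -0.001, -0.001]
ft_force: [-1.3, -2.3, -7.8]
grip_width: 0.0098
grasp_force: 58.5
```

apply_moves([
  [[0,0,0.1,0,-1],[0,0,0.1,0,-1],[0,0,0.1,0,-1],[0,0,0.1,0,-1],[0,0,0,0,-1]],
])

```text
clock: 11.52
eef_pos: [0.5478, 0.2329, 0.1106]
tool_rot: [0.688, 0.725, 0.001, -0.0]
ft_force: [-1.4, 0.2, -5.6]
grip_width: 0.0102
grasp_force: 58.6
```

```bash
cat > tilt.py <<'E'
from h import *
o=get_obs();t=o['eef_pos'];print(o['clock'],t,o['ft_force'])
for n in('side','top'):
    p,d,c=cap(n);W=world(d,c)
    m=(abs(W[...,0]-t[0])<.025)&(W[...,1]>t[1]+.025)&(W[...,1]<t[1]+.14)&(W[...,2]>t[2]-.045)&(W[...,2]<t[2]+.08)&(p.max(2).astype(int)-p.min(2)<25)
    Q=W[m]
    for a in np.arange(.025,.14,.015):
        k=(Q[:,1]-t[1]>a)&(Q[:,1]-t[1]<a+.015)
        if k.sum()>4:print(n,round(a,3),k.sum(),np.median(Q[k],0).round(4))
E
python3 tilt.py
```

```text
11.5167 [0.54775765 0.23287625 0.11060284] [-1.43181573  0.17663348 -5.63825519]
side 0.025 120 [0.5453 0.2647 0.0931]
side 0.04 123 [0.544  0.2806 0.0989]
side 0.055 129 [0.5436 0.2955 0.1047]
side 0.07 139 [0.5421 0.3103 0.1105]
side 0.085 71 [0.5441 0.3198 0.1119]
```

apply_moves([
  [[-0.02,0.2,0.06,0,-1],[-0.02,0.2,0.06,0,-1],[-0.02,0.2,0.06,0,-1],[-0.02,0.2,0.06,0,-1],[-0.02,0.2,0.06,0,-1],[-0.02,0.2,0.06,0,-1],[0,0.1,0.02,0,-1],[0,0,0,0,-1]],
])

```text
clock: 12.28
eef_pos: [0.5428, 0.2856, 0.125]
tool_rot: [0.688, 0.726, 0.001, 0.0]
ft_force: [0.3, -1.6, -1.2]
grip_width: 0.0101
grasp_force: 59.0
```

```bash
python3 tilt.py
```

```text
12.2833 [0.54275886 0.28564004 0.12496895] [ 0.30520097 -1.63154    -1.1880568 ]
side 0.025 163 [0.5405 0.3176 0.1066]
side 0.04 159 [0.5389 0.3333 0.1117]
side 0.055 172 [0.538  0.3483 0.117 ]
side 0.07 185 [0.5369 0.3635 0.122 ]
side 0.085 99 [0.5378 0.3732 0.1239]
top 0.07 24 [0.5242 0.3638 0.1218]
```

apply_moves([
  [[0,0,0.15,0,-1],[0,0,0.3,0,-1],[0,0,0.4,0,-1],[0,0,0.4,0,-1],[0,0,0.4,0,-1],[0,0,0.4,0,-1],[0,0,0.3,0,-1],[0,0,0.1,0,-1]],
])

```text
clock: 13.05
eef_pos: [0.5436, 0.284, 0.2252]
tool_rot: [0.689, 0.725, 0.002, 0.001]
ft_force: [2.0, -0.0, -1.5]
grip_width: 0.0099
grasp_force: 59.1
```

apply_moves([
  [[0,0,0,0,-1],[0,0,0,0,-1],[0,0,0,0,-1],[0,0,0,0,-1],[0,0,0,0,-1],[0,0,0,0,-1]],
])

```text
clock: 13.55
eef_pos: [0.5422, 0.2839, 0.2215]
tool_rot: [0.688, 0.725, -0.001, -0.0]
ft_force: [0.3, -0.1, -1.8]
grip_width: 0.0098
grasp_force: 59.1
```

```bash
python3 tilt.py; python3 look.py; python3 - <<'E'
from h import *
p,d,c=cap('side');pt,dt,ct=cap('top')
a=p[90:480,150:480];b=pt[120:360,60:420]
b=cv2.resize(b,(int(360*390/240),390))[:, :470]
cv2.imwrite('pics/c9.png',np.hstack([a,b]))
E
```

```text
13.55 [0.5422085  0.28390548 0.22154215] [ 0.30655917 -0.08435971 -1.80018459]
side 0.025 161 [0.5396 0.3155 0.203 ]
side 0.04 171 [0.5385 0.3316 0.2081]
side 0.055 166 [0.5381 0.3467 0.2136]
side 0.07 193 [0.5363 0.3613 0.2188]
side 0.085 115 [0.5383 0.3714 0.2202]
top 0.055 5 [0.5221 0.351  0.2148]
top 0.07 38 [0.523  0.3624 0.2175]
13.7 [0.54243872 0.28405681 0.22204386] [-0.09791841 -0.64932966 -1.13826838] 0.009512842306700691
tcp in stand [-0.14306672  0.41093235]
end- 53 u [-0.0756 -0.0563] v [-0.0032  0.0043  0.0084] z [0.0474 0.0549 0.0589]
all 227 u [-0.0752  0.016 ] v [-0.0087  0.0042  0.0088] z [0.0445 0.0548 0.0594]
```

View pics/c9.png

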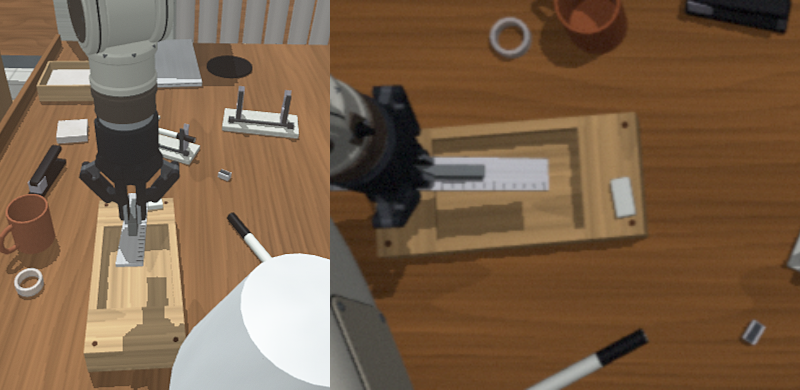

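The ruler is held clear of the box, tilted, with its low end at about 0.145 m. The eraser is in place at (622,197) and the marker hasn't moved in the clip.

```bash
python3 -c "
from workcell import order
print(order.job_done())"
```

```text
the job is handed in; nothing more can be done
None
```

I handed the job in at about 13.8 s of the 61 s limit, with no verdict returned: by camera the marker sits home in both forks with the jaw closed, and the ruler is held still and tilted, its low end about 9 cm above the box top.

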